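# Torque-check the clamp screw of the heat-gun holder

### The arm

A 6-joint arm with a two-finger parallel gripper is mounted at the origin on the work surface. World frame = base frame: x ahead of the robot, y to its left, z up, the work surface at z = 0. Lengths are in m, angles in rad, forces in N, time in s.
With the tool pointing down it reaches from about 0.3 to 0.775 m from the base axis. Payload 14.6 kg.
Tool frame: the origin (TCP) lies midway between the tips of the shut fingers; the grasp point (between the pads) lies 19 mm behind it (grasp_offset is the distance from the TCP to the grasp point, in m); z points along the fingers, y is the line along which they close (so a half turn about z gives the same grasp; the last joint's range is limited). The gripper opens to 94 mm and grips with 3 to 60 N. Pads are 16 mm wide; open, the fingers measure 119 mm over their backs; the gripper's body (75 mm by 177 mm) begins 78 mm behind the grasp point.
Start: joints at [-1.415, 0.3, 1.521, -0, 1.321, -0.067], TCP at [0.122, -0.536, 0.185] pointing down, gripper open.
Joint ranges: [-3.03, 3.03], [-0.79, 2.21], [0.23, 2.52], [-1.04, 4.18], [0, 3.07], [-2.55, 2.55]. Speed limits (rad/s): [2.22, 2.22, 2.57, 3.14, 3.14, 3.14].

### API

Orientations are given as [roll, pitch, yaw] about the fixed x, y, z axes, in that order (R = Rz(yaw) Ry(pitch) Rx(roll)).
In Python, from station import * gives the robot as it stands. The module is installed in compiled form; this text tells all that it offers.
- The arm moves only by the tool send_rows, never from a script. Its argument "rows" is a list of rows, each an object of numbers: "dx", "dy", "dz": the shift along the tool's x, y, z in mm; "roll": the turn about the tool's z in degrees; "jaw": the closure, from -1 (fully open) to 1 (shut). In form: [{"dx": .., "dy": .., "dz": .., "roll": .., "jaw": ..}, ...]. A call has 1 to 12 rows; each row shifts and turns the commanded pose from where the row before left it, along the tool's axes as they then stand; what a row does not reach is not made up. A row lasts 1/12 s, in which the tool goes at most 41.7 mm and 7.16 degrees, less where a joint would pass 70% of its speed; a pose out of reach is approached as far as the arm can. A call is refused whole if a number of a shift passes 41.7 or a number of a turn 7.16, either way. A call with a gripper value outside its range is refused whole. The fingers move at their own pace and stop on an object; "force" is the grip in N (left out, the last holds). Time passes only in rows, so rows that do not move let the fingers close. It gives the time, the measured TCP pose, the force, the opening and the grip force at its end, in the units of the state.
- get_obs(): the state, without advancing time (a new reading comes with each control period).
- camera(name): name is "side" or "top" or "wrist"; returns a dict with "frame" (384x512x3 uint8, red, green, blue), "z_map" (384x512 float32, m along the optical axis (not along the pixel's ray), 0 where there is no reading), "camera_matrix" (3x3 intrinsics, pixels), "rvec" (rotation vector, rad) and "tvec" (3), from world to camera coordinates, as OpenCV has them. Camera axes: x right, y down, z forward; pixel columns grow to the right and rows downward; lengths in m; the calibration is good to about 2 mm. A picture is of the moment at which its call begins.
- hand_in(): hands the job in; it is judged then, once.
The state is a dict: "time_s": time; "qpos": joint angles; "joint_vel": joint speeds; "tau": joint torques, N m; "ee_pos": TCP position; "eef_rot": TCP orientation; "force": force on the tool from outside, world axes, zero at the start; "moment": the same for the moment, N m; "grip_width": finger opening in m; "grip_force": force on a finger pad.
Only numpy, scipy, OpenCV 4.12 (cv2) and the standard library are available. Lean on these libraries where they do the work, as an engineer would, in place of code of your own. Each camera call takes 0.05 s, during which the arm holds its last target. There are 200 camera calls.

### The job

The clamp screw that holds the heat gun in its bench holder has worked loose. Turn its crank handle clockwise (seen from above) until it comes up solid, then check that it holds: keep leaning on the handle with about 0.8 newton metres (some 13 N on its upright grip) for at least one and a half seconds without the screw giving any further, and never with more than 1.2 newton metres. Then let go, leaving the screw tight and the things around it undisturbed.

Things in the scene. Friction and masses are not known exactly. Their poses are not given: they have to be found in the camera images.
- holder: bench holder screwed to the table, a red heat gun lying in it under an aluminium strap. Origin on the table top, below the clamp screw's axis; the gun lies on the holder's +x side, barrel along y, handle to +x. Base plate 200 mm (x, -55 to +145 mm) by 150 mm (y), 10 mm thick; strap's top 98 mm above the table. Does not move; place and yaw differ each time.
- screw_axis (a point): point on the clamp screw's vertical axis, 120 mm above the table, on the top face of the crank arm's hub (26 mm in diameter). Only the crank's upright grip stands higher than this. Tightening (clockwise from above) sweeps the arm round on the side away from the gun, some 0.7 to 1.5 rad in all from the start.
- grip (a point): middle of the crank's upright grip: a black round post 14 mm in diameter, 40 mm tall (120 to 160 mm above the table; this point at 140 mm), fixed on the free end of the flat dark steel crank arm (16 mm wide, 8 mm thick, top at 120 mm), 60 mm from the screw's axis. The post does not spin on the arm; the arm points from the axis to it.
- screw (a joint): free run of the clamp screw, rad: 0 slack, grows clockwise, 1.2 when the play is taken up; it turns at 0.1 N m, either way. Then the pad beds in: at about 0.45 N m (7.5 N at the grip) it gives a further 0.1 to 0.3 rad clockwise, not shown by this joint, before the screw is truly solid. It stays where it is left.
- crank (a joint): springy wind-up of the crank on the screw, rad: 30 N m per rad, positive when pushed clockwise, 0 when nothing pushes; thus 0.027 rad at 0.8 N m. Too little to see by eye, and a single reading of it is noisy by a third of that: go by the force felt.
- brush_cup: bystander: loose blue cup 76 mm across and 95 mm tall with three brushes in it, 195 mm tall in all; origin at the centre of its underside
- tub: bystander: loose lidded grey tub, 84 mm across, 65 mm tall; origin at the centre of its underside
- pot: bystander: loose open bowl, 90 mm across, 50 mm tall; origin at the centre of its underside

How it is judged:
On the way:
1. the screw is solid and carries at least 0.65 N m clockwise, without a break, for 1.5 s (value of joint screw above 1.17 rad and value of joint crank above 0.0217 rad), for 1.5 s.
At the end, for the whole second after the job is handed in: the crank is let go (no load on it), at rest, and the screw has not been backed off: its free run still reads above 1.15 rad; the brush cup, tub and pot stand within 30 mm of where they were (value of joint screw above 1.15 rad and value of joint crank between -0.006 and 0.006 rad and velocity of joint screw between -0.02 and 0.02 rad/s and distance of each of brush_cup, tub, pot from where it was at the start of the episode below 0.03 m); the robot touches nothing.
It fails at once if the screw is overloaded: more than 1.2 N m clockwise on the crank (value of joint crank above 0.04 rad).
It fails at once if the brush cup, tub or pot is knocked over or moved by more than 30 mm (distance of any of brush_cup, tub, pot from where it was at the start of the episode above 0.03 m or angle between any of brush_cup, tub, pot's own z axis and vertical above 0.4 rad).
It also fails if it takes over 61 s, if anything falls off the work surface, if the arm or the gripper's body presses on something with over 40 N, if the wrist force passes 120 N, or if a joint passes its speed limit or range.

## Working session

There is one attempt and no reset: what is moved stays moved. The work goes in short steps, Python scripts to look and compute and a tool call to move; the robot and the scene stay as the last step left them, time stands still between calls to the robot, and variables do not carry over. Pictures are saved under pics/ and viewed, at most 10 in all, crops included, and the job is handed in when it is done.

Besides the shell and the picture viewer there is one more tool, called after ">>>" by a JSON object that holds its "op" and its "data". send_rows: Moves the arm, as the interface text tells. Its arguments: {"type":"object","properties":{"rows":{"type":"array"},"force":{"type":"number"}},"required":["rows"]}

```bash
mkdir -p pics; cat > h.py <<'E'
from station import *
import numpy as np, cv2
def pts(c):
    K=c["camera_matrix"];z=c["z_map"];R=cv2.Rodrigues(np.array(c["rvec"],float))[0];t=np.array(c["tvec"],float).ravel()
    v,u=np.mgrid[:z.shape[0],:z.shape[1]]
    P=np.stack([(u-K[0,2])/K[0,0]*z,(v-K[1,2])/K[1,1]*z,z],-1)
    return (P-t)@R
E
python3 - <<'E'
from h import *
for n in("top","side"):
    c=camera(n);np.savez(n,f=c["frame"],P=pts(c),z=c["z_map"])
    cv2.imwrite(f"pics/{n}.png",c["frame"][...,::-1])
    P=pts(c);R=cv2.Rodrigues(np.array(c["rvec"],float))[0];print(n,-R.T@np.array(c["tvec"]).ravel())
o=get_obs();print(o)
E
```

```text
top [0.31682489 0.03528716 1.12240393]
side [ 0.25412358 -0.67410219  0.5233153 ]
{'time_s': 0.1, 'qpos': array([-1.41462852e+00,  3.00422689e-01,  1.52152634e+00,  3.21838742e-06,
        1.32070936e+00, -6.66202936e-02]), 'joint_vel': array([ 6.36864718e-04, -2.94761387e-04, -2.39004770e-03, -1.22253718e-04,
        4.36135785e-04, -3.93143304e-05]), 'tau': array([ 4.27232399e-04, -5.32646406e+01, -3.53284156e+01,  7.09057529e-02,
        2.35340249e-02, -6.88115301e-05]), 'ee_pos': array([ 0.12146838, -0.53614889,  0.18453606]), 'eef_rot': array([-3.14052950e+00, -7.40572192e-05,  2.22787259e-01]), 'force': array([-0.66351398,  0.40102681, -0.04306307]), 'moment': array([ 0.00142428,  0.00081457, -0.02042712]), 'grip_force': 0.0, 'grip_width': 0.09405049649756027}
```

View pics/top.png

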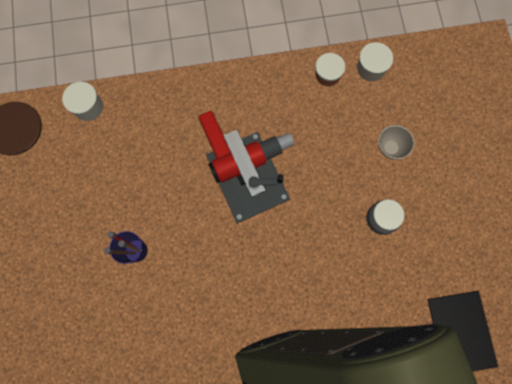

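View pics/side.png

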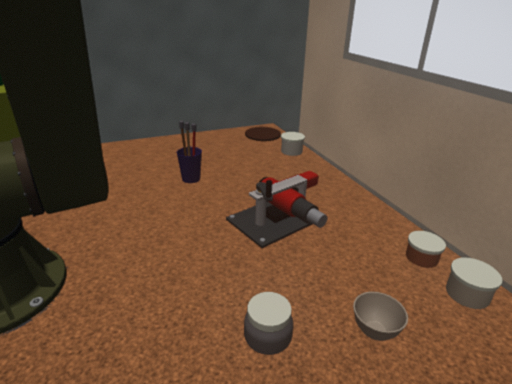

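The top view shows the hub at about (254,182) and the grip post at about (280,179). The gun lies up and to the left, so a clockwise turn sweeps the grip downwards in the picture, towards the robot. The cup is at (127,247), the tub at (387,216) and the pot at (396,142), all well clear.

```bash
python3 - <<'E'
from h import *
d=np.load("top.npz");P=d["P"]
for v in range(170,194,2):
    print(v,[int(round(1000*P[v,u,2])) for u in range(244,290,2)])
for (u,v) in[(254,182),(280,179),(127,247),(387,216),(396,142),(240,160)]: print(u,v,P[v,u].round(3))
reg=np.zeros(P.shape[:2],bool);reg[165:200,240:295]=1
m=reg&(P[...,2]>.135)&(P[...,2]<.17);print("grip",m.sum(),P[m].mean(0))
m=reg&(P[...,2]>.108)&(P[...,2]<.13);print("arm",m.sum(),P[m].mean(0))
g=d["f"].astype(int).sum(-1)
im=cv2.resize(d["f"][140:215,200:300,::-1],None,fx=8,fy=8,interpolation=cv2.INTER_CUBIC);cv2.imwrite("pics/crop.png",cv2.convertScaleAbs(im,alpha=1.8))
E
```

```text
170 [99, 97, 98, 99, 99, 97, 8, 11, 12, 13, 9, 11, 9, 13, 11, 11, 12, -1, 2, -2, -1, -2, -2]
172 [98, 99, 95, 96, 100, 99, 99, 8, 11, 11, 9, 8, 15, 11, 8, 7, 13, 2, -3, -3, 3, -2, 0]
174 [99, 93, 98, 102, 94, 100, 100, 9, 12, 12, 9, 11, 9, 8, 9, 10, 11, 10, 163, -3, 1, 1, 0]
176 [100, 99, 97, 99, 100, 122, 100, 100, 8, 10, 9, 9, 10, 11, 10, 10, 12, 162, 158, 160, 0, 4, -3]
178 [99, 99, 97, 118, 120, 123, 118, 121, 119, 119, 119, 122, 119, 118, 120, 119, 120, 162, 162, 164, 4, -2, -1]
180 [32, 99, 99, 121, 120, 120, 119, 119, 119, 120, 122, 122, 123, 121, 122, 120, 124, 146, 156, 153, 122, -1, 0]
182 [27, 99, 106, 120, 121, 118, 120, 121, 123, 122, 122, 119, 118, 117, 118, 122, 121, 130, 137, 126, -1, 1, 5]
184 [21, 93, 104, 123, 122, 119, 121, 121, 120, 121, 121, 122, 120, 124, 121, 121, 119, 121, 119, 118, 3, -1, 2]
186 [9, 9, 99, 110, 122, 121, 118, 103, 102, 96, 11, 11, 11, 10, 8, 10, 12, 9, 12, 16, 9, 5, 0]
188 [11, 10, 94, 99, 103, 100, 104, 96, 98, 98, 10, 10, 8, 11, 13, 6, 12, 8, 13, 11, 7, 3, -1]
190 [9, 11, 10, 99, 99, 96, 97, 99, 99, 99, 97, 9, 11, 9, 9, 13, 12, 11, 13, 10, 12, 8, -2]
192 [12, 10, 9, 99, 101, 99, 96, 100, 101, 12, 11, 9, 11, 8, 12, 10, 13, 8, 13, 10, 11, 13, 6]
254 182 [0.567 0.015 0.118]
280 179 [ 0.553 -0.042  0.163]
127 247 [0.459 0.31  0.151]
387 216 [ 0.447 -0.286  0.065]
396 142 [ 0.641 -0.37   0.007]
240 160 [0.631 0.039 0.096]
grip 45 [ 0.55716118 -0.04323987  0.15574058]
arm 254 [ 0.56368977 -0.00584235  0.12020486]
```

View pics/crop.png

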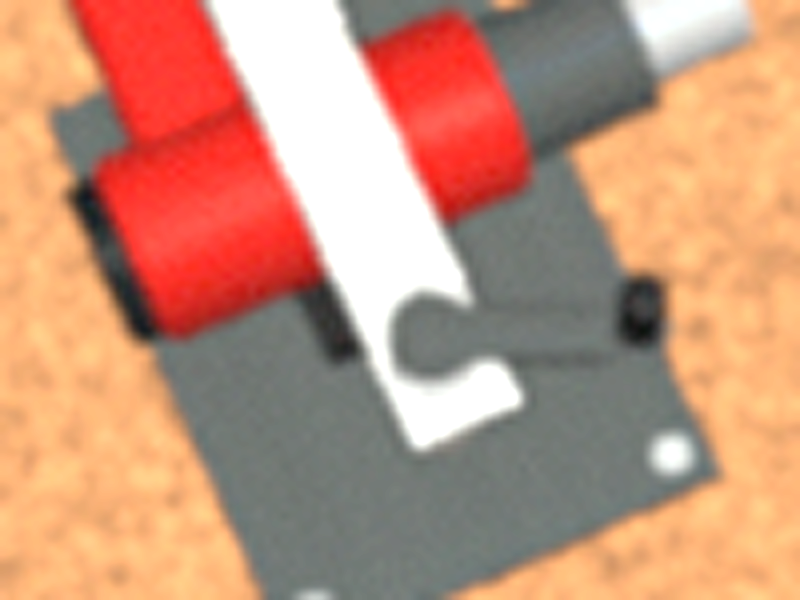

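The crop confirms it: hub at about (0.567, 0.015), post at about (0.556, -0.043). I'll lift and turn first, so that the jaw line becomes tangential to the crank's circle.

>>> {"op": "send_rows", "data": {"rows": [{"dz":-5,"roll":-5.7,"jaw":-1},{"dz":-5,"roll":-5.7,"jaw":-1},{"dz":-5,"roll":-5.7,"jaw":-1},{"dz":-5,"roll":-5.7,"jaw":-1},{"dz":-5,"roll":-5.7,"jaw":-1},{"dz":-5,"roll":-5.7,"jaw":-1},{"dz":-5,"roll":-5.7,"jaw":-1},{"dz":-5,"roll":-5.7,"jaw":-1},{"dz":-5,"roll":-5.7,"jaw":-1},{"dz":-5,"roll":-5.7,"jaw":-1},{"roll":-5.7,"jaw":-1},{"roll":-5.7,"jaw":-1}]}}

```text
invalid input at $.rows[0]: expected keys dx, dy, dz, roll, jaw
```

```bash
cat > go.py <<'E'
from h import *
import sys
def rel(x,y,yaw=None):
    o=get_obs();p=o["ee_pos"];r=o["eef_rot"];R=cv2.Rodrigues(np.zeros(3))[0]
    c,s=np.cos(r[2]),np.sin(r[2]);d=np.array([x,y])-p[:2]
    print("t",o["time_s"],"pos",p.round(4),"rot",r.round(3),"F",o["force"].round(2),"dx %.1f dy %.1f"%(1000*(c*d[0]+s*d[1]),1000*(s*d[0]-c*d[1])), "q",o["qpos"].round(2))
if __name__=="__main__": rel(*map(float,sys.argv[1:3]))
E
python3 go.py .556 -.043
```

```text
t 0.1 pos [ 0.1215 -0.5361  0.1845] rot [-3.141 -0.     0.223] F [-0.66  0.4  -0.04] dx 532.8 dy -385.0 q [-1.41  0.3   1.52  0.    1.32 -0.07]
```

All keys are required in each row.

>>> {"op": "send_rows", "data": {"rows": [{"dx":0,"dy":0,"dz":-5,"roll":-5.7,"jaw":-1},{"dx":0,"dy":0,"dz":-5,"roll":-5.7,"jaw":-1},{"dx":0,"dy":0,"dz":-5,"roll":-5.7,"jaw":-1},{"dx":0,"dy":0,"dz":-5,"roll":-5.7,"jaw":-1},{"dx":0,"dy":0,"dz":-5,"roll":-5.7,"jaw":-1},{"dx":0,"dy":0,"dz":-5,"roll":-5.7,"jaw":-1},{"dx":0,"dy":0,"dz":-5,"roll":-5.7,"jaw":-1},{"dx":0,"dy":0,"dz":-5,"roll":-5.7,"jaw":-1},{"dx":0,"dy":0,"dz":-5,"roll":-5.7,"jaw":-1},{"dx":0,"dy":0,"dz":-5,"roll":-5.7,"jaw":-1},{"dx":0,"dy":0,"dz":0,"roll":-5.7,"jaw":-1},{"dx":0,"dy":0,"dz":0,"roll":-5.7,"jaw":-1}]}}

```text
time_s: 1.1
ee_pos: [0.1215, -0.5364, 0.235]
eef_rot: [-3.142, -0.0, 1.422]
force: [-0.5, -0.1, -0.3]
grip_width: 0.0943
grip_force: 0.0
```

```bash
python3 go.py .556 -.043
```

```text
t 1.1 pos [ 0.1215 -0.5364  0.235 ] rot [-3.142 -0.     1.422] F [-0.51 -0.13 -0.32] dx 552.5 dy 356.3 q [-1.41  0.27  1.45 -0.    1.43 -1.27]
```

>>> {"op": "send_rows", "data": {"rows": [{"dx":23,"dy":14.8,"dz":0,"roll":0,"jaw":-1},{"dx":23,"dy":14.8,"dz":0,"roll":0,"jaw":-1},{"dx":23,"dy":14.8,"dz":0,"roll":0,"jaw":-1},{"dx":23,"dy":14.8,"dz":0,"roll":0,"jaw":-1},{"dx":23,"dy":14.8,"dz":0,"roll":0,"jaw":-1},{"dx":23,"dy":14.8,"dz":0,"roll":0,"jaw":-1},{"dx":23,"dy":14.8,"dz":0,"roll":0,"jaw":-1},{"dx":23,"dy":14.8,"dz":0,"roll":0,"jaw":-1},{"dx":23,"dy":14.8,"dz":0,"roll":0,"jaw":-1},{"dx":23,"dy":14.8,"dz":0,"roll":0,"jaw":-1},{"dx":23,"dy":14.8,"dz":0,"roll":0,"jaw":-1},{"dx":23,"dy":14.8,"dz":0,"roll":0,"jaw":-1}]}}

```text
time_s: 2.1
ee_pos: [0.34, -0.2897, 0.2349]
eef_rot: [-3.141, -0.0, 1.417]
force: [0.8, -0.4, 0.4]
grip_width: 0.0937
grip_force: 0.0
```

>>> {"op": "send_rows", "data": {"rows": [{"dx":23,"dy":14.8,"dz":0,"roll":0,"jaw":-1},{"dx":23,"dy":14.8,"dz":0,"roll":0,"jaw":-1},{"dx":23,"dy":14.8,"dz":0,"roll":0,"jaw":-1},{"dx":23,"dy":14.8,"dz":0,"roll":0,"jaw":-1},{"dx":23,"dy":14.8,"dz":0,"roll":0,"jaw":-1},{"dx":23,"dy":14.8,"dz":0,"roll":0,"jaw":-1},{"dx":23,"dy":14.8,"dz":0,"roll":0,"jaw":-1},{"dx":23,"dy":14.8,"dz":0,"roll":0,"jaw":-1},{"dx":20,"dy":14.8,"dz":0,"roll":0,"jaw":-1},{"dx":0,"dy":0,"dz":0,"roll":0,"jaw":-1}]}}

```text
time_s: 2.93
ee_pos: [0.5041, -0.1072, 0.2344]
eef_rot: [-3.141, -0.001, 1.419]
force: [-0.5, 0.4, -0.8]
grip_width: 0.0938
grip_force: 0.0
```

```bash
python3 - <<'E'
from h import *
from go import rel
rel(.556,-.043)
c=camera("wrist");P=pts(c);cv2.imwrite("pics/w1.png",c["frame"][...,::-1])
z=P[...,2]
m=(z>.15)&(z<.168)&(c["z_map"]>0)
n,l,st,ce=cv2.connectedComponentsWithStats(m.astype(np.uint8))
for i in range(1,n):
    if st[i,4]>60: print(ce[i].round(),st[i,4],np.median(P[l==i],0).round(4), P[l==i].min(0).round(4),P[l==i].max(0).round(4))
E
```

```text
t 2.9333 pos [ 0.5041 -0.1072  0.2344] rot [-3.141e+00 -1.000e-03  1.419e+00] F [-0.53  0.44 -0.85] dx 71.3 dy 41.7 q [-0.28  0.19  1.54  0.    1.41 -0.13]
[317. 106.] 269 [ 0.5572 -0.0421  0.1594] [ 0.5509 -0.049   0.1501] [ 0.5643 -0.0355  0.1611]
```

View pics/w1.png

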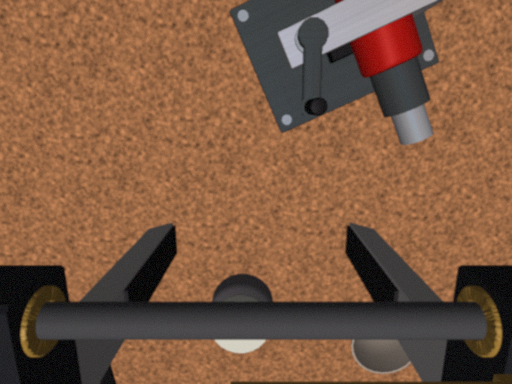

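The wrist view shows the post top at (317,106), which is (0.557, -0.042), and the hub at about (314,34). I'll get the hub from the depth too.

```bash
python3 - <<'E'
from h import *
from go import rel
c=camera("wrist");P=pts(c);z=P[...,2]
m=np.zeros(z.shape,bool);m[10:115,290:340]=1
m&=(z>.113)&(z<.127)&(c["frame"].sum(-1)<250)
v,u=np.nonzero(m);h=m.copy();h[50:]=0
print(P[h].mean(0),P[h].min(0),P[h].max(0))
a=m.copy();a[:60]=0;a[98:]=0;b=P[a];print(b.mean(0))
e=cv2.fitLine(b[:,:2].astype(np.float32),cv2.DIST_L2,0,.01,.01).ravel();print(e)
rel(.5574,-.0422)
E
```

```text
[0.56607336 0.01570028 0.11958695] [0.55370305 0.00197142 0.11390815] [0.57882089 0.02930363 0.12214489]
[ 0.56062038 -0.01999874  0.11938618]
[ 0.19196706  0.9814014   0.56062037 -0.01999874]
t 3.0333 pos [ 0.5024 -0.1094  0.2345] rot [-3.141 -0.     1.418] F [-0.07 -0.11  0.68] dx 74.8 dy 44.2 q [-0.29  0.19  1.55 -0.    1.41 -0.13]
```

>>> {"op": "send_rows", "data": {"rows": [{"dx":15,"dy":8.8,"dz":0,"roll":0,"jaw":-0.3},{"dx":15,"dy":8.8,"dz":0,"roll":0,"jaw":-0.3},{"dx":15,"dy":8.8,"dz":0,"roll":0,"jaw":-0.3},{"dx":15,"dy":8.8,"dz":0,"roll":0,"jaw":-0.3},{"dx":14.8,"dy":9,"dz":0,"roll":0,"jaw":-0.3},{"dx":0,"dy":0,"dz":15,"roll":0,"jaw":-0.3},{"dx":0,"dy":0,"dz":15,"roll":0,"jaw":-0.3},{"dx":0,"dy":0,"dz":15,"roll":0,"jaw":-0.3},{"dx":0,"dy":0,"dz":10,"roll":0,"jaw":-0.3},{"dx":0,"dy":0,"dz":0,"roll":0,"jaw":-0.3},{"dx":0,"dy":0,"dz":0,"roll":0,"jaw":-0.3}]}}

```text
time_s: 3.95
ee_pos: [0.5573, -0.0433, 0.1803]
eef_rot: [-3.141, 0.0, 1.416]
force: [-0.3, -0.7, 0.3]
grip_width: 0.0615
grip_force: 0.0
```

```bash
python3 go.py .5574 -.0422
```

```text
t 3.95 pos [ 0.5573 -0.0433  0.1803] rot [-3.141  0.     1.416] F [-0.32 -0.7   0.31] dx 1.1 dy -0.1 q [-0.14  0.32  1.5  -0.    1.32  0.01]
```

>>> {"op": "send_rows", "data": {"rows": [{"dx":1,"dy":0,"dz":11,"roll":0,"jaw":-0.3},{"dx":0,"dy":0,"dz":11,"roll":0,"jaw":-0.3},{"dx":0,"dy":0,"dz":11,"roll":0,"jaw":-0.3},{"dx":0,"dy":0,"dz":11,"roll":0,"jaw":-0.3},{"dx":0,"dy":0,"dz":9,"roll":0,"jaw":-0.3},{"dx":0,"dy":0,"dz":0,"roll":0,"jaw":-0.3},{"dx":0,"dy":0,"dz":0,"roll":0,"jaw":-0.3}]}}

```text
time_s: 4.53
ee_pos: [0.5575, -0.0417, 0.1266]
eef_rot: [-3.141, 0.0, 1.417]
force: [-0.2, 0.4, -0.4]
grip_width: 0.0609
grip_force: 0.0
```

>>> {"op": "send_rows", "data": {"force": 20, "rows": [{"dx":0,"dy":0,"dz":0,"roll":0,"jaw":1},{"dx":0,"dy":0,"dz":0,"roll":0,"jaw":1},{"dx":0,"dy":0,"dz":0,"roll":0,"jaw":1},{"dx":0,"dy":0,"dz":0,"roll":0,"jaw":1},{"dx":0,"dy":0,"dz":0,"roll":0,"jaw":1},{"dx":0,"dy":0,"dz":0,"roll":0,"jaw":1},{"dx":0,"dy":0,"dz":0,"roll":0,"jaw":1},{"dx":0,"dy":0,"dz":0,"roll":0,"jaw":1}]}}

```text
time_s: 5.2
ee_pos: [0.5579, -0.0418, 0.1272]
eef_rot: [3.141, 0.0, 1.417]
force: [0.6, -0.0, 0.1]
grip_width: 0.0134
grip_force: 20.0
```

>>> {"op": "send_rows", "data": {"rows": [{"dx":0.04,"dy":-2.09,"dz":0,"roll":2,"jaw":1},{"dx":0.04,"dy":-2.09,"dz":0,"roll":2,"jaw":1},{"dx":0.04,"dy":-2.09,"dz":0,"roll":2,"jaw":1},{"dx":0.04,"dy":-2.09,"dz":0,"roll":2,"jaw":1},{"dx":0.04,"dy":-2.09,"dz":0,"roll":2,"jaw":1},{"dx":0.04,"dy":-2.09,"dz":0,"roll":2,"jaw":1}]}}

```text
time_s: 5.7
ee_pos: [0.5457, -0.0385, 0.1271]
eef_rot: [3.141, -0.0, 1.205]
force: [2.7, -0.5, -0.5]
grip_width: 0.0136
grip_force: 20.0
```

```bash
cat > f.py <<'E'
from h import *
o=get_obs();p=o["ee_pos"];F=o["force"];y=o["eef_rot"][2];H=np.array([.5662,.0158])
d=p[:2]-H;r=np.hypot(*d);a=np.arctan2(d[1],d[0])
t=np.array([np.sin(a),-np.cos(a)]);psi=y-np.pi
print("t %.2f z %.4f r %.1f arm %.3f toolarm %.3f  Fpush %.2f Frad %.2f Fz %.2f Mz %.2f"%(o["time_s"],p[2],r*1e3,a%(2*np.pi),psi%(2*np.pi),-F[:2]@t,-F[:2]@d/r,F[2],o["moment"][2]),"M",o["moment"].round(2))
E
python3 f.py
```

```text
t 5.70 z 0.1271 r 58.0 arm 4.352 toolarm 4.347  Fpush 2.71 Frad 0.48 Fz -0.54 Mz -0.00 M [-0.06 -0.5  -0.  ]
```

>>> {"op": "send_rows", "data": {"rows": [{"dx":0.03,"dy":-2.09,"dz":0,"roll":2,"jaw":1},{"dx":0.03,"dy":-2.09,"dz":0,"roll":2,"jaw":1},{"dx":0.03,"dy":-2.09,"dz":0,"roll":2,"jaw":1},{"dx":0.03,"dy":-2.09,"dz":0,"roll":2,"jaw":1},{"dx":0.02,"dy":-1.05,"dz":0,"roll":1,"jaw":1}]}}

```text
time_s: 6.12
ee_pos: [0.5372, -0.0344, 0.1271]
eef_rot: [3.141, -0.0, 1.048]
force: [1.9, 0.1, -2.2]
grip_width: 0.0136
grip_force: 20.0
```

```bash
python3 f.py
```

```text
t 6.12 z 0.1271 r 58.0 arm 4.189 toolarm 4.190  Fpush 1.57 Frad 1.05 Fz -2.23 Mz -0.03 M [-0.05 -0.57 -0.03]
```

>>> {"op": "send_rows", "data": {"rows": [{"dx":0.01,"dy":-1.05,"dz":0,"roll":1,"jaw":1},{"dx":0.01,"dy":-1.05,"dz":0,"roll":1,"jaw":1},{"dx":0.01,"dy":-1.05,"dz":0,"roll":1,"jaw":1},{"dx":0.01,"dy":-1.05,"dz":0,"roll":1,"jaw":1}]}}

```text
time_s: 6.45
ee_pos: [0.5336, -0.0322, 0.1271]
eef_rot: [3.141, -0.0, 0.979]
force: [3.5, 0.4, -1.4]
grip_width: 0.0134
grip_force: 20.0
```

```bash
python3 f.py
```

```text
t 6.45 z 0.1271 r 58.0 arm 4.115 toolarm 4.120  Fpush 2.72 Frad 2.28 Fz -1.37 Mz -0.01 M [ 0.05 -0.66 -0.01]
```

>>> {"op": "send_rows", "data": {"rows": [{"dx":0.01,"dy":-1.05,"dz":0,"roll":1,"jaw":1},{"dx":0.01,"dy":-1.05,"dz":0,"roll":1,"jaw":1},{"dx":0.01,"dy":-1.05,"dz":0,"roll":1,"jaw":1},{"dx":0.01,"dy":-1.05,"dz":0,"roll":1,"jaw":1},{"dx":0.01,"dy":-1.05,"dz":0,"roll":1,"jaw":1}]}}

```text
time_s: 6.87
ee_pos: [0.5293, -0.029, 0.127]
eef_rot: [3.142, -0.0, 0.891]
force: [4.3, 1.7, -1.2]
grip_width: 0.013
grip_force: 20.0
```

>>> {"op": "send_rows", "data": {"rows": [{"dx":0.1,"dy":-1.03,"dz":0,"roll":1,"jaw":1},{"dx":0.1,"dy":-1.03,"dz":0,"roll":1,"jaw":1},{"dx":0.1,"dy":-1.03,"dz":0,"roll":1,"jaw":1},{"dx":0.1,"dy":-1.03,"dz":0,"roll":1,"jaw":1},{"dx":0.1,"dy":-1.03,"dz":0,"roll":1,"jaw":1}]}}

```text
time_s: 7.28
ee_pos: [0.5256, -0.0254, 0.1271]
eef_rot: [3.142, 0.0, 0.804]
force: [2.9, -0.6, -0.2]
grip_width: 0.0132
grip_force: 20.0
```

```bash
python3 f.py
```

```text
t 7.28 z 0.1271 r 57.9 arm 3.934 toolarm 3.946  Fpush 2.49 Frad 1.67 Fz -0.24 Mz -0.05 M [-0.09 -0.45 -0.05]
```

>>> {"op": "send_rows", "data": {"rows": [{"dx":0.06,"dy":-1.03,"dz":0,"roll":1,"jaw":1},{"dx":0.06,"dy":-1.03,"dz":0,"roll":1,"jaw":1},{"dx":0.06,"dy":-1.03,"dz":0,"roll":1,"jaw":1},{"dx":0.06,"dy":-1.03,"dz":0,"roll":1,"jaw":1},{"dx":0.06,"dy":-1.03,"dz":0,"roll":1,"jaw":1}]}}

```text
time_s: 7.7
ee_pos: [0.5222, -0.0215, 0.1271]
eef_rot: [-3.142, 0.0, 0.717]
force: [1.8, -1.9, 0.4]
grip_width: 0.0131
grip_force: 20.0
```

```bash
python3 f.py
```

```text
t 7.70 z 0.1271 r 57.7 arm 3.845 toolarm 3.858  Fpush 2.66 Frad 0.14 Fz 0.40 Mz -0.01 M [-0.35 -0.23 -0.01]
```

>>> {"op": "send_rows", "data": {"rows": [{"dx":0.02,"dy":-1.03,"dz":0,"roll":1,"jaw":1},{"dx":0.02,"dy":-1.03,"dz":0,"roll":1,"jaw":1},{"dx":0.02,"dy":-1.03,"dz":0,"roll":1,"jaw":1},{"dx":0.02,"dy":-1.03,"dz":0,"roll":1,"jaw":1},{"dx":0.02,"dy":-1.03,"dz":0,"roll":1,"jaw":1}]}}

```text
time_s: 8.12
ee_pos: [0.5191, -0.0174, 0.1271]
eef_rot: [3.142, 0.0, 0.629]
force: [0.7, -2.1, 0.5]
grip_width: 0.013
grip_force: 20.0
```

```bash
python3 f.py
```

```text
t 8.12 z 0.1271 r 57.6 arm 3.755 toolarm 3.771  Fpush 2.07 Frad -0.64 Fz 0.49 Mz -0.00 M [-0.34 -0.19 -0.  ]
```

>>> {"op": "send_rows", "data": {"rows": [{"dx":0.01,"dy":-1.03,"dz":0,"roll":1,"jaw":1},{"dx":0.01,"dy":-1.03,"dz":0,"roll":1,"jaw":1},{"dx":0.01,"dy":-1.03,"dz":0,"roll":1,"jaw":1},{"dx":0.01,"dy":-1.03,"dz":0,"roll":1,"jaw":1},{"dx":0.01,"dy":-1.03,"dz":0,"roll":1,"jaw":1}]}}

```text
time_s: 8.53
ee_pos: [0.5163, -0.0131, 0.1271]
eef_rot: [3.142, 0.0, 0.542]
force: [1.7, -1.7, 1.4]
grip_width: 0.013
grip_force: 20.0
```

```bash
python3 f.py
```

```text
t 8.53 z 0.1271 r 57.7 arm 3.666 toolarm 3.684  Fpush 2.33 Frad 0.61 Fz 1.45 Mz -0.02 M [-0.42 -0.26 -0.02]
```

>>> {"op": "send_rows", "data": {"rows": [{"dx":0.01,"dy":-1.03,"dz":0,"roll":1,"jaw":1},{"dx":0.01,"dy":-1.03,"dz":0,"roll":1,"jaw":1},{"dx":0.01,"dy":-1.03,"dz":0,"roll":1,"jaw":1},{"dx":0.01,"dy":-1.03,"dz":0,"roll":1,"jaw":1},{"dx":0.01,"dy":-1.03,"dz":0,"roll":1,"jaw":1}]}}

```text
time_s: 8.95
ee_pos: [0.5141, -0.009, 0.1271]
eef_rot: [3.14, -0.0, 0.455]
force: [2.9, -5.9, -0.2]
grip_width: 0.0132
grip_force: 20.0
```

```bash
python3 f.py
```

```text
t 8.95 z 0.1271 r 57.7 arm 3.587 toolarm 3.596  Fpush 6.55 Frad 0.07 Fz -0.19 Mz 0.11 M [-1.09 -0.63  0.11]
```

>>> {"op": "send_rows", "data": {"rows": [{"dx":0,"dy":-0.5,"dz":0,"roll":0.5,"jaw":1},{"dx":0,"dy":-0.5,"dz":0,"roll":0.5,"jaw":1},{"dx":0,"dy":-0.5,"dz":0,"roll":0.5,"jaw":1},{"dx":0,"dy":-0.5,"dz":0,"roll":0.5,"jaw":1}]}}

```text
time_s: 9.28
ee_pos: [0.5133, -0.0072, 0.1271]
eef_rot: [3.14, -0.0, 0.42]
force: [3.1, -5.5, -0.6]
grip_width: 0.0131
grip_force: 20.0
```

```bash
python3 f.py
```

```text
t 9.28 z 0.1271 r 57.7 arm 3.552 toolarm 3.562  Fpush 6.28 Frad 0.67 Fz -0.62 Mz 0.07 M [-1.15 -0.72  0.07]
```

>>> {"op": "send_rows", "data": {"rows": [{"dx":0,"dy":-0.5,"dz":0,"roll":0.5,"jaw":1},{"dx":0,"dy":-0.5,"dz":0,"roll":0.5,"jaw":1},{"dx":0,"dy":-0.5,"dz":0,"roll":0.5,"jaw":1},{"dx":0,"dy":-0.5,"dz":0,"roll":0.5,"jaw":1}]}}

```text
time_s: 9.62
ee_pos: [0.5125, -0.0054, 0.1271]
eef_rot: [3.141, -0.0, 0.385]
force: [4.0, -5.8, -0.5]
grip_width: 0.0132
grip_force: 20.0
```

```bash
sed -i 's/^print(/T=-F[:2]@t*.0595+o["moment"][2];print("T %.3f"%T,/' f.py; python3 f.py
```

```text
T 0.450 t 9.62 z 0.1271 r 57.8 arm 3.518 toolarm 3.527  Fpush 6.86 Frad 1.58 Fz -0.53 Mz 0.04 M [-1.06 -0.65  0.04]
```

>>> {"op": "send_rows", "data": {"rows": [{"dx":0.02,"dy":-0.3,"dz":0,"roll":0.3,"jaw":1},{"dx":0.02,"dy":-0.3,"dz":0,"roll":0.3,"jaw":1},{"dx":0.02,"dy":-0.3,"dz":0,"roll":0.3,"jaw":1},{"dx":0.02,"dy":-0.3,"dz":0,"roll":0.3,"jaw":1}]}}

```text
time_s: 9.95
ee_pos: [0.512, -0.0043, 0.1271]
eef_rot: [3.141, -0.0, 0.365]
force: [3.3, -6.2, 0.0]
grip_width: 0.0136
grip_force: 20.0
```

```bash
python3 f.py
```

```text
T 0.506 t 9.95 z 0.1271 r 57.8 arm 3.497 toolarm 3.506  Fpush 6.95 Frad 0.96 Fz 0.04 Mz 0.09 M [-1.09 -0.6   0.09]
```

>>> {"op": "send_rows", "data": {"rows": [{"dx":0.02,"dy":-0.3,"dz":0,"roll":0.3,"jaw":1},{"dx":0.02,"dy":-0.3,"dz":0,"roll":0.3,"jaw":1},{"dx":0.02,"dy":-0.3,"dz":0,"roll":0.3,"jaw":1},{"dx":0.02,"dy":-0.3,"dz":0,"roll":0.3,"jaw":1}]}}

```text
time_s: 10.28
ee_pos: [0.5117, -0.0032, 0.1271]
eef_rot: [3.141, -0.0, 0.344]
force: [2.9, -5.7, -0.8]
grip_width: 0.0128
grip_force: 20.0
```

```bash
python3 f.py
```

```text
T 0.459 t 10.28 z 0.1271 r 57.7 arm 3.476 toolarm 3.485  Fpush 6.37 Frad 0.89 Fz -0.82 Mz 0.08 M [-1.13 -0.5   0.08]
```

>>> {"op": "send_rows", "data": {"rows": [{"dx":0.02,"dy":-0.3,"dz":0,"roll":0.3,"jaw":1},{"dx":0.02,"dy":-0.3,"dz":0,"roll":0.3,"jaw":1},{"dx":0.02,"dy":-0.3,"dz":0,"roll":0.3,"jaw":1},{"dx":0.02,"dy":-0.3,"dz":0,"roll":0.3,"jaw":1}]}}

```text
time_s: 10.62
ee_pos: [0.5113, -0.002, 0.1271]
eef_rot: [3.141, -0.0, 0.323]
force: [2.5, -5.7, 0.3]
grip_width: 0.0137
grip_force: 20.0
```

```bash
python3 f.py
```

```text
T 0.449 t 10.62 z 0.1271 r 57.7 arm 3.455 toolarm 3.464  Fpush 6.21 Frad 0.57 Fz 0.31 Mz 0.08 M [-1.18 -0.43  0.08]
```

>>> {"op": "send_rows", "data": {"rows": [{"dx":0.01,"dy":-0.3,"dz":0,"roll":0.3,"jaw":1},{"dx":0.01,"dy":-0.3,"dz":0,"roll":0.3,"jaw":1},{"dx":0.01,"dy":-0.3,"dz":0,"roll":0.3,"jaw":1},{"dx":0.01,"dy":-0.3,"dz":0,"roll":0.3,"jaw":1}]}}

```text
time_s: 10.95
ee_pos: [0.5109, -0.0008, 0.1271]
eef_rot: [3.141, -0.0, 0.302]
force: [3.0, -6.1, 0.8]
grip_width: 0.0133
grip_force: 20.0
```

```bash
python3 f.py
```

```text
T 0.518 t 10.95 z 0.1271 r 57.7 arm 3.434 toolarm 3.444  Fpush 6.68 Frad 1.10 Fz 0.79 Mz 0.12 M [-1.18 -0.45  0.12]
```

>>> {"op": "send_rows", "data": {"rows": [{"dx":0.02,"dy":-0.3,"dz":0,"roll":0.3,"jaw":1},{"dx":0.02,"dy":-0.3,"dz":0,"roll":0.3,"jaw":1},{"dx":0.02,"dy":-0.3,"dz":0,"roll":0.3,"jaw":1},{"dx":0.02,"dy":-0.3,"dz":0,"roll":0.3,"jaw":1}]}}

```text
time_s: 11.28
ee_pos: [0.5106, 0.0003, 0.1271]
eef_rot: [3.141, 0.0, 0.281]
force: [2.6, -6.8, 0.3]
grip_width: 0.0134
grip_force: 20.0
```

```bash
python3 f.py
```

```text
T 0.541 t 11.28 z 0.1271 r 57.7 arm 3.413 toolarm 3.423  Fpush 7.20 Frad 0.66 Fz 0.26 Mz 0.11 M [-1.18 -0.34  0.11]
```

>>> {"op": "send_rows", "data": {"rows": [{"dx":0.01,"dy":-0.3,"dz":0,"roll":0.3,"jaw":1},{"dx":0.01,"dy":-0.3,"dz":0,"roll":0.3,"jaw":1},{"dx":0.01,"dy":-0.3,"dz":0,"roll":0.3,"jaw":1},{"dx":0.01,"dy":-0.3,"dz":0,"roll":0.3,"jaw":1}]}}

```text
time_s: 11.62
ee_pos: [0.5103, 0.0015, 0.1271]
eef_rot: [3.141, 0.0, 0.26]
force: [2.2, -6.9, 0.6]
grip_width: 0.0132
grip_force: 20.0
```

```bash
python3 f.py
```

```text
T 0.513 t 11.62 z 0.1271 r 57.7 arm 3.393 toolarm 3.402  Fpush 7.21 Frad 0.46 Fz 0.57 Mz 0.08 M [-1.24 -0.25  0.08]
```

>>> {"op": "send_rows", "data": {"rows": [{"dx":0.01,"dy":-0.3,"dz":0,"roll":0.3,"jaw":1},{"dx":0.01,"dy":-0.3,"dz":0,"roll":0.3,"jaw":1},{"dx":0.01,"dy":-0.3,"dz":0,"roll":0.3,"jaw":1},{"dx":0.01,"dy":-0.3,"dz":0,"roll":0.3,"jaw":1}]}}

```text
time_s: 11.95
ee_pos: [0.51, 0.0026, 0.1271]
eef_rot: [3.141, 0.0, 0.239]
force: [0.8, -6.3, 1.1]
grip_width: 0.0132
grip_force: 20.0
```

```bash
python3 f.py
```

```text
T 0.452 t 11.95 z 0.1271 r 57.7 arm 3.372 toolarm 3.381  Fpush 6.27 Frad -0.65 Fz 1.13 Mz 0.08 M [-1.22 -0.32  0.08]
```

>>> {"op": "send_rows", "data": {"rows": [{"dx":0.01,"dy":-0.3,"dz":0,"roll":0.3,"jaw":1},{"dx":0.01,"dy":-0.3,"dz":0,"roll":0.3,"jaw":1},{"dx":0.01,"dy":-0.3,"dz":0,"roll":0.3,"jaw":1},{"dx":0.01,"dy":-0.3,"dz":0,"roll":0.3,"jaw":1}]}}

```text
time_s: 12.28
ee_pos: [0.5099, 0.0035, 0.1271]
eef_rot: [3.14, 0.0, 0.218]
force: [0.5, -9.5, -0.3]
grip_width: 0.0132
grip_force: 20.0
```

```bash
python3 f.py
```

```text
T 0.654 t 12.28 z 0.1271 r 57.7 arm 3.357 toolarm 3.360  Fpush 9.41 Frad -1.56 Fz -0.33 Mz 0.09 M [-1.79 -0.37  0.09]
```

>>> {"op": "send_rows", "data": {"rows": [{"dx":0,"dy":-0.2,"dz":0,"roll":0,"jaw":1},{"dx":0,"dy":-0.2,"dz":0,"roll":0,"jaw":1},{"dx":0,"dy":0,"dz":0,"roll":0,"jaw":1}]}}

```text
time_s: 12.53
ee_pos: [0.5098, 0.0037, 0.1271]
eef_rot: [3.14, 0.0, 0.218]
force: [2.6, -9.9, 0.6]
grip_width: 0.0133
grip_force: 20.0
```

```bash
python3 f.py
```

```text
T 0.712 t 12.53 z 0.1271 r 57.7 arm 3.353 toolarm 3.360  Fpush 10.20 Frad 0.44 Fz 0.57 Mz 0.11 M [-1.98 -0.46  0.11]
```

>>> {"op": "send_rows", "data": {"rows": [{"dx":0,"dy":-0.25,"dz":0,"roll":0,"jaw":1},{"dx":0,"dy":-0.25,"dz":0,"roll":0,"jaw":1},{"dx":0,"dy":0,"dz":0,"roll":0,"jaw":1}]}}

```text
time_s: 12.78
ee_pos: [0.5098, 0.004, 0.1271]
eef_rot: [3.139, -0.0, 0.218]
force: [2.0, -10.9, -0.3]
grip_width: 0.0135
grip_force: 20.0
```

```bash
python3 f.py
```

```text
T 0.745 t 12.78 z 0.1271 r 57.7 arm 3.348 toolarm 3.360  Fpush 11.03 Frad -0.29 Fz -0.28 Mz 0.09 M [-2.18 -0.5   0.09]
```

>>> {"op": "send_rows", "data": {"rows": [{"dx":0,"dy":-0.25,"dz":0,"roll":0,"jaw":1},{"dx":0,"dy":-0.25,"dz":0,"roll":0,"jaw":1},{"dx":0,"dy":0,"dz":0,"roll":0,"jaw":1}]}}

```text
time_s: 13.03
ee_pos: [0.5097, 0.0043, 0.1271]
eef_rot: [3.139, -0.0, 0.218]
force: [1.8, -12.1, 0.0]
grip_width: 0.0134
grip_force: 20.0
```

```bash
python3 f.py
```

```text
T 0.858 t 13.03 z 0.1271 r 57.7 arm 3.342 toolarm 3.360  Fpush 12.19 Frad -0.65 Fz 0.02 Mz 0.13 M [-2.37 -0.46  0.13]
```

>>> {"op": "send_rows", "data": {"rows": [{"dx":0,"dy":-0.25,"dz":0,"roll":0,"jaw":1},{"dx":0,"dy":0,"dz":0,"roll":0,"jaw":1},{"dx":0,"dy":0,"dz":0,"roll":0,"jaw":1},{"dx":0,"dy":0,"dz":0,"roll":0,"jaw":1},{"dx":0,"dy":0,"dz":0,"roll":0,"jaw":1},{"dx":0,"dy":0,"dz":0,"roll":0,"jaw":1}]}}

```text
time_s: 13.53
ee_pos: [0.5097, 0.0045, 0.1271]
eef_rot: [3.139, -0.0, 0.218]
force: [2.9, -13.2, 0.9]
grip_width: 0.0133
grip_force: 20.0
```

```bash
python3 f.py
```

```text
T 0.915 t 13.53 z 0.1271 r 57.7 arm 3.340 toolarm 3.360  Fpush 13.54 Frad 0.29 Fz 0.90 Mz 0.11 M [-2.55 -0.51  0.11]
```

Now I'll hold there and check that the force stays.

>>> {"op": "send_rows", "data": {"rows": [{"dx":0,"dy":0,"dz":0,"roll":0,"jaw":1},{"dx":0,"dy":0,"dz":0,"roll":0,"jaw":1},{"dx":0,"dy":0,"dz":0,"roll":0,"jaw":1},{"dx":0,"dy":0,"dz":0,"roll":0,"jaw":1},{"dx":0,"dy":0,"dz":0,"roll":0,"jaw":1},{"dx":0,"dy":0,"dz":0,"roll":0,"jaw":1},{"dx":0,"dy":0,"dz":0,"roll":0,"jaw":1},{"dx":0,"dy":0,"dz":0,"roll":0,"jaw":1},{"dx":0,"dy":0,"dz":0,"roll":0,"jaw":1},{"dx":0,"dy":0,"dz":0,"roll":0,"jaw":1},{"dx":0,"dy":0,"dz":0,"roll":0,"jaw":1},{"dx":0,"dy":0,"dz":0,"roll":0,"jaw":1}]}}

```text
time_s: 14.53
ee_pos: [0.5097, 0.0044, 0.1272]
eef_rot: [3.139, -0.0, 0.218]
force: [3.3, -12.6, 0.4]
grip_width: 0.0133
grip_force: 20.0
```

```bash
python3 f.py
```

```text
T 0.882 t 14.53 z 0.1272 r 57.7 arm 3.340 toolarm 3.360  Fpush 13.05 Frad 0.73 Fz 0.35 Mz 0.11 M [-2.54 -0.62  0.11]
```

>>> {"op": "send_rows", "data": {"rows": [{"dx":0,"dy":0,"dz":0,"roll":0,"jaw":1},{"dx":0,"dy":0,"dz":0,"roll":0,"jaw":1},{"dx":0,"dy":0,"dz":0,"roll":0,"jaw":1},{"dx":0,"dy":0,"dz":0,"roll":0,"jaw":1},{"dx":0,"dy":0,"dz":0,"roll":0,"jaw":1},{"dx":0,"dy":0,"dz":0,"roll":0,"jaw":1},{"dx":0,"dy":0,"dz":0,"roll":0,"jaw":1},{"dx":0,"dy":0,"dz":0,"roll":0,"jaw":1},{"dx":0,"dy":0,"dz":0,"roll":0,"jaw":1},{"dx":0,"dy":0,"dz":0,"roll":0,"jaw":1},{"dx":0,"dy":0,"dz":0,"roll":0,"jaw":1},{"dx":0,"dy":0,"dz":0,"roll":0,"jaw":1}]}}

```text
time_s: 15.53
ee_pos: [0.5097, 0.0045, 0.1272]
eef_rot: [3.139, -0.0, 0.218]
force: [2.9, -13.1, 0.9]
grip_width: 0.0134
grip_force: 20.0
```

```bash
python3 f.py
```

```text
T 0.843 t 15.53 z 0.1272 r 57.7 arm 3.339 toolarm 3.360  Fpush 13.42 Frad 0.28 Fz 0.87 Mz 0.04 M [-2.55 -0.52  0.04]
```

It held steady at about 13.3 N for 2 s with no creep. Now I'll ease the load off before opening.

>>> {"op": "send_rows", "data": {"rows": [{"dx":0,"dy":0.5,"dz":0,"roll":0,"jaw":1},{"dx":0,"dy":0.5,"dz":0,"roll":0,"jaw":1},{"dx":0,"dy":0.5,"dz":0,"roll":0,"jaw":1},{"dx":0,"dy":0.5,"dz":0,"roll":0,"jaw":1},{"dx":0,"dy":0,"dz":0,"roll":0,"jaw":1},{"dx":0,"dy":0,"dz":0,"roll":0,"jaw":1}]}}

```text
time_s: 16.03
ee_pos: [0.5099, 0.0032, 0.1271]
eef_rot: [3.14, 0.0, 0.218]
force: [1.6, -7.9, 0.8]
grip_width: 0.013
grip_force: 20.0
```

```bash
python3 f.py
```

```text
T 0.608 t 16.03 z 0.1271 r 57.7 arm 3.363 toolarm 3.360  Fpush 8.10 Frad -0.18 Fz 0.80 Mz 0.13 M [-1.59 -0.32  0.13]
```

>>> {"op": "send_rows", "data": {"rows": [{"dx":0,"dy":0.5,"dz":0,"roll":0,"jaw":1},{"dx":0,"dy":0.5,"dz":0,"roll":0,"jaw":1},{"dx":0,"dy":0.5,"dz":0,"roll":0,"jaw":1},{"dx":0,"dy":0.5,"dz":0,"roll":0,"jaw":1},{"dx":0,"dy":0,"dz":0,"roll":0,"jaw":1},{"dx":0,"dy":0,"dz":0,"roll":0,"jaw":1}]}}

```text
time_s: 16.53
ee_pos: [0.5102, 0.002, 0.1271]
eef_rot: [3.142, 0.0, 0.219]
force: [0.6, -3.4, 1.9]
grip_width: 0.0132
grip_force: 20.0
```

```bash
python3 f.py
```

```text
T 0.281 t 16.53 z 0.1271 r 57.6 arm 3.383 toolarm 3.361  Fpush 3.42 Frad -0.21 Fz 1.90 Mz 0.08 M [-0.7   0.    0.08]
```

>>> {"op": "send_rows", "data": {"rows": [{"dx":0,"dy":0.4,"dz":0,"roll":0,"jaw":1},{"dx":0,"dy":0.4,"dz":0,"roll":0,"jaw":1},{"dx":0,"dy":0,"dz":0,"roll":0,"jaw":1},{"dx":0,"dy":0,"dz":0,"roll":0,"jaw":-0.3},{"dx":0,"dy":0,"dz":0,"roll":0,"jaw":-0.3},{"dx":0,"dy":0,"dz":0,"roll":0,"jaw":-0.3},{"dx":0,"dy":0,"dz":0,"roll":0,"jaw":-0.3},{"dx":0,"dy":0,"dz":0,"roll":0,"jaw":-0.3},{"dx":0,"dy":0,"dz":0,"roll":0,"jaw":-0.3},{"dx":0,"dy":0,"dz":0,"roll":0,"jaw":-0.3},{"dx":0,"dy":0,"dz":0,"roll":0,"jaw":-0.3}]}}

```text
time_s: 17.45
ee_pos: [0.5104, 0.0012, 0.127]
eef_rot: [-3.142, 0.0, 0.219]
force: [0.1, 0.4, -0.5]
grip_width: 0.0607
grip_force: 0.0
```

>>> {"op": "send_rows", "data": {"rows": [{"dx":0,"dy":0,"dz":-8,"roll":0,"jaw":-0.3},{"dx":0,"dy":0,"dz":-12,"roll":0,"jaw":-0.3},{"dx":0,"dy":0,"dz":-15,"roll":0,"jaw":-0.3},{"dx":0,"dy":0,"dz":-15,"roll":0,"jaw":-0.3},{"dx":0,"dy":0,"dz":-15,"roll":0,"jaw":-0.3},{"dx":0,"dy":0,"dz":-15,"roll":0,"jaw":-0.3},{"dx":0,"dy":0,"dz":-15,"roll":0,"jaw":-0.3},{"dx":0,"dy":0,"dz":0,"roll":0,"jaw":-0.3},{"dx":0,"dy":0,"dz":0,"roll":0,"jaw":-0.3}]}}

```text
time_s: 18.2
ee_pos: [0.5106, 0.0012, 0.2225]
eef_rot: [3.141, -0.001, 0.219]
force: [0.2, 1.0, 0.2]
grip_width: 0.0614
grip_force: 0.0
```

```bash
python3 f.py; python3 - <<'E'
from h import *
c=camera("wrist");P=pts(c);z=P[...,2];cv2.imwrite("pics/w2.png",c["frame"][...,::-1])
m=(z>.15)&(z<.168)&(np.abs(P[...,0]-.51)<.06)&(np.abs(P[...,1])<.06);p=np.median(P[m],0);d=p[:2]-[.5662,.0158]
print(p,np.arctan2(d[1],d[0])%(2*np.pi))
E
```

```text
T -0.050 t 18.20 z 0.2225 r 57.5 arm 3.398 toolarm 3.361  Fpush -0.88 Frad 0.47 Fz 0.19 Mz 0.00 M [0.   0.01 0.  ]
[0.51034075 0.00167523 0.15921782] 3.3892645720830443
```

View pics/w2.png

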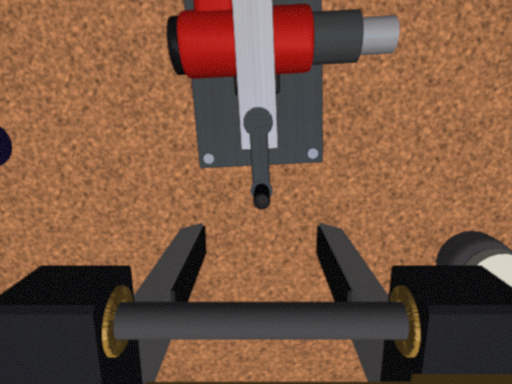

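The wrist view shows the post at (262,197), free between the open fingers, with the crank where it was tightened. The load never reversed during the release and the force now reads about zero. Handing in.

```bash
python3 -c "
from station import *
print(hand_in())"
```

```text
the job is handed in; nothing more can be done
None
```

I turned the clamp screw clockwise until it came up solid and leaned on it at about 13 N (roughly 0.8 N m) for 2 s without it giving, then let go with the screw tight and nothing around it touched; the job is handed in, but no verdict was shown.

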